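Seat a reference filter and set its clamp screw

TASK

Gently lift the glass filter with the amber body and orange cap out of the white rack and stand it in the pocket of the blue filter clamp, between the blue end wall and the brass jaw, and let go of it. Then turn the clamp's orange thumbscrew clockwise until it seats, back it off a quarter turn so that nothing strains the glass, and finish holding the thumbscrew there in the gripper. Leave everything else where it stands.

Things in the scene. Friction and masses are not known exactly. Their poses are not given: they have to be found in the camera images.
- amber_filter: The filter to clamp: upright solid block of amber glass 22.5 (x) x 12.5 (y) x 50 mm with an orange cap 20 x 10.5 mm, 58 mm high over all, about 40 g. Origin: centre of its underside. Hold it by the glass across its 22.5 mm width, about 42 mm above its underside, which starts sunk 10 mm into the rack. Fragile: squeeze it with under 60 N, set it down softly.
- green_filter: Bystander: same size filter in green glass with a green cap, standing in the same rack; the three filters stand in any order, in a row along the rack's y, 60 mm apart.
- blue_filter: Bystander: same size filter in blue glass with a blue cap, in the same rack.
- rack: White rack, fixed, 60 (x) x 190 (y) x 16 mm high, with three pockets 10 mm deep at y = -60, 0 and +60 mm. Origin at the centre of its underside.
- clamp: The filter clamp, fixed: aluminium base plate 80 (x) x 200 (y) x 8 mm, the pocket near its -y end, and near its +y end a blue housing 60 x 66 mm, 50 mm high, with the thumbscrew on top. Origin at the centre of its underside. The filter goes in with its x along the clamp's x (either way round), its centre midway between end wall and jaw.
- jaw_face (a point): Centre of the jaw's flat face towards the pocket. The jaw closes along the clamp's -y by 2 mm per radian of the thumbscrew (as the joint value grows); with the screw seated its face is at y = -44 mm in the clamp's frame, 14 mm from the end wall, so that it nudges a filter along but cannot crush it.
- wing: The thumbscrew's orange wing: an upright flat grip 12 (its x) x 40 (its y) x 24 mm high. Origin: centre of its underside, on the screw's vertical axis, 92 mm above the table, at clamp x = 0, y = +45 mm. It turns with the screw without rising. Below it a slim neck and, 70 mm above the table, a collar 28 mm in diameter. Grip it across its 12 mm.
- wing_grip (a point): On the screw's axis, 13 mm above the wing's underside (105 mm above the table), the height to grip.
- screw (a joint): Thumbscrew angle, rad, growing clockwise seen from above (tightening). At 3.14 it seats against a hard stop, the wing along the clamp's y axis; starts at 0.7 to 1.8. A quarter turn back from the seat is 1.57, the wing square across the clamp. Friction about 0.06 Nm: it stays where it is left.
- reagent_bottle: Bystander: loose bottle, 60 mm diameter, 130 mm high, beyond the work area. Origin at the centre of its underside.
- beaker: Bystander: loose open beaker, 64 mm diameter, 80 mm high. Origin at the centre of its underside.
- mouse: Bystander: loose black computer mouse, 100 x 60 x 32 mm, on a round blue pad. Origin at the centre of its underside.
- screwdriver: Bystander: loose screwdriver, 150 mm long, lying at the robot's left front. Origin on its underside.
- pocket (a point): On the pocket's floor, 8 mm above the table, at x = 0, y = -50 mm in the clamp's frame. Blue end wall 36 mm wide, its face at clamp y = -58 mm; thin side walls facing in at clamp x = -13.25 and +13.25 mm; the brass jaw on the +y side. Tops of walls and jaw 22 mm above the table.
There are look-alikes about, which are no part of the job. There is more than one size of the clamp; the one meant has the size given above. Of the things that look like the amber_filter, the smaller one is meant.

How it is judged (in metres and radians):
On the way, in this order (a step that is already met when the one before it is completed fails the run):
1. the amber filter stands on the pocket floor of the clamp, released (z of amber_filter in the frame of clamp below 0.011 m and x of amber_filter in the frame of clamp between -0.005 and 0.005 m and y of amber_filter in the frame of clamp between -0.055 and -0.042 m and angle between amber_filter's own z axis and vertical below 0.12 rad and contact force between the fingers and amber_filter below 0.1 N), for 0.2 s.
2. the thumbscrew is turned clockwise until it seats (within 5 degrees) (value of joint screw above 3.055 rad), for 0.1 s.
At the end, for the whole second after the job is handed in: The thumbscrew, once seated, stands 90 degrees (within 15) back from its stop, still, gripped by the fingers (over 4 N, within 30 mm of its grip point); the amber filter stands upright (within 7 degrees) on the pocket floor between end wall and jaw, untouched by the fingers (value of joint screw between 1.31 and 1.83 rad and velocity of joint screw between -0.1 and 0.1 rad/s and contact force between the fingers and wing above 4 N and distance between the grasp point and wing_grip below 0.03 m and z of amber_filter in the frame of clamp below 0.011 m and x of amber_filter in the frame of clamp between -0.005 and 0.005 m and y of amber_filter in the frame of clamp between -0.055 and -0.0465 m and angle between amber_filter's own z axis and vertical below 0.12 rad and linear speed of amber_filter below 0.02 m/s and contact force between the fingers and amber_filter below 0.1 N); the arm keeps its last pose, push and grip.
It fails at once if the amber filter is squeezed with more than 60 N a finger (120 N over both) (contact force between the fingers and amber_filter above 120 N).
It fails at once if the amber filter is rammed into the clamp with more than 60 N (contact force between amber_filter and clamp above 60 N).
It fails at once if the amber filter is tipped more than 30 degrees (angle between amber_filter's own z axis and vertical above 0.52 rad).
It fails at once if another filter is moved or tipped (distance of any of green_filter, blue_filter from where it was at the start of the episode above 0.015 m).
It fails at once if a bystander is moved (distance of any of reagent_bottle, beaker, mouse, screwdriver from where it was at the start of the episode above 0.02 m).
It also fails if it takes over 61 s, if anything falls off the work surface, if the arm or the gripper's body presses on something with over 40 N, if the wrist force passes 120 N, or if a joint passes its speed limit or range.

ROBOT

A 7-joint arm with a two-finger parallel gripper is mounted at the origin on the work surface. World frame = base frame: x ahead of the robot, y to its left, z up, the work surface at z = 0. Lengths are in m, angles in degrees, forces in N, time in s.
With the tool pointing down it reaches from about 0.4 to 0.875 m from the base axis. Payload 6.5 kg.
Tool frame: the origin (TCP) lies at the very end of the fingers, on their centre line; the grasp point (between the pads) lies 19 mm behind it; z points along the fingers, y is the line along which they close (so a half turn about z gives the same grasp; the last joint's range is limited). The gripper opens to 85 mm and grips with 20 to 120 N. Pads are 22 mm wide; open, the fingers measure 114 mm over their backs; the gripper's body (76 mm by 85 mm) begins 54 mm behind the grasp point. The pads swing forward as they close: fully open they stand 13 mm farther back than shut.
Start: joints at [65.478, 30.733, -0.252, 88.115, 0.149, 61.152, -4.079], TCP at [0.23, -0.608, 0.231] pointing down, gripper open.
Joint ranges: [-154.64, 154.64], [-21.42, 123.67], [-72.66, 72.17], [13.99, 137.28], [-74.86, 254.86], [10.95, 109.41], [-158.01, 158.01]. Speed limits (degrees/s): [136.94, 136.94, 180, 180, 180, 180, 180].

INTERFACE

Orientations are given as [roll, pitch, yaw] about the fixed x, y, z axes, in that order (R = Rz(yaw) Ry(pitch) Rx(roll)).
In Python, from cell import * gives the robot as it stands.
- The arm moves only by the tool send_rows, never from a script. Its argument "commands" is a list that holds one entry, the list of rows, each a list of 7 numbers: the shift along the tool's x, y, z in mm, then the turn, a rotation vector about the tool's x, y, z in rad, then the opening, from 0 (shut) to 1 (fully open). A call has 1 to 20 rows; each row is the pose to reach, as a shift and turn from the pose commanded when the call began, along the tool's axes at that moment; what a row does not reach only later rows make up. A row lasts 1/12 s, in which the tool goes at most 41.7 mm and 7.16 degrees, less where a joint would pass 70% of its speed; a pose out of reach is approached as far as the arm can. A call with a gripper value outside its range is refused whole. The fingers move at their own pace and stop on an object; the grip force is fixed at half the most. Time passes only in rows, so rows that repeat a pose let the fingers close. It gives the time, the measured TCP pose, the force, the opening and the grip force at its end, in the units of the state.
- get_state(): the state, without advancing time (a new reading comes with each control period).
- read_camera(name): name is "side" or "top"; returns the picture (480x640x3 uint8, blue, green, red); there is no depth.
- calibration(name): a dict with "vertical_fov" (degrees; the focal length in pixels is half the picture's height over the tangent of half this angle, whatever the lens; pixels are square), "cx", "cy" (the principal point, pixels), "extrinsics" (4x4, takes a point from world to camera coordinates). Camera axes: x right, y up, looking along -z (the intrinsics and any distortion apply to the point x, -y, -z); pixel columns grow to the right and rows downward; lengths in m; the calibration is good to about 2 mm. A picture is of the moment at which its call begins. calibration takes no time and is no camera call.
- sign_off(): hands the job in; it is judged then, once.
Trained networks look in the newest picture that a camera, given by its name, has taken for a name from the list of things; names that differ only in an ending like _2 or _b are one class to them, and where a whole thing is asked for, a point or a joint stands for the part that bears it (a point fixed in the world has none). Each returns a list of dicts, best first, with "conf" (0 to 1); they miss things now and then, are a little off and sometimes report something else, mostly with a low value. They report only what shows in the picture. A call takes as long as a camera call. They do not tell look-alikes from the thing itself.
- silhouettes(camera, thing): "region" (480x640 bool, what is visible of it) and "extent" ([left, top, width, height] in pixels, round what is visible of it).
- spot_point(camera, thing): "xy" ([column, row] in pixels: a listed point, or the origin of a listed thing).
The state is a dict: "clock": time; "joint_positions": joint angles; "qd": joint speeds; "tau": joint torques, N m; "tcp_pos": TCP position; "eef_rot": TCP orientation; "force": force on the tool from outside, world axes, zero at the start; "moment": the same for the moment, N m; "opening": opening from 0.0 (shut) to 1.0 (fully open); "finger_force": force on a finger pad.
Only numpy, scipy, OpenCV 4.12 (cv2) and the standard library are available. Lean on these libraries where they do the work, as an engineer would, in place of code of your own. Each camera call takes 0.05 s, during which the arm holds its last target. There are 200 camera calls.

## Working session

There is one attempt and no reset: what is moved stays moved. The work goes in short steps, Python scripts to look and compute and a tool call to move; the robot and the scene stay as the last step left them, time stands still between calls to the robot, and variables do not carry over. Pictures are saved under pics/ and viewed, at most 10 in all, crops included, and the job is handed in when it is done.

Besides the shell and the picture viewer there is one more tool, called by a JSON object that holds its "name" and its "arguments". send_rows: Moves the arm, as the interface text tells. Its arguments: {"type":"object","properties":{"commands":{"type":"array"}},"required":["commands"]}

```bash
mkdir -p pics; ls
python3 - <<'E'
from cell import *
import cv2
for c in ("side","top"):
    cv2.imwrite(f"pics/{c}0.png",read_camera(c)); k=calibration(c); print(c,k)
    for t in ("amber_filter","clamp","rack","wing","pocket","wing_grip","jaw_face","green_filter","blue_filter"):
        print(t,[(round(d["conf"],2),[round(float(v)) for v in d["xy"]]) for d in spot_point(c,t)])
s=get_state(); print(s)
E
```

```text
pics
side {'vertical_fov': 49.74090573749821, 'cx': 323.2291745942412, 'cy': 235.5698318695315, 'extrinsics': array([[ 0.93469862, -0.35496075, -0.01847576, -0.5582478 ],
       [ 0.2788603 ,  0.7000924 ,  0.65734889, -0.21956238],
       [-0.22039832, -0.61957526,  0.75335986, -1.00249712],
       [ 0.        ,  0.        ,  0.        ,  1.        ]])}
amber_filter [(0.8, [373, 385]), (0.57, [424, 426]), (0.32, [397, 223])]
clamp [(0.76, [290, 204]), (0.57, [202, 219])]
rack [(0.68, [352, 364])]
wing [(0.76, [280, 162]), (0.69, [291, 204]), (0.46, [199, 188])]
pocket [(0.96, [201, 230]), (0.92, [295, 217])]
wing_grip [(0.66, [282, 164]), (0.57, [281, 158]), (0.49, [200, 186]), (0.45, [351, 361])]
jaw_face [(0.59, [205, 224]), (0.54, [296, 212])]
green_filter [(0.55, [335, 336])]
blue_filter [(0.61, [355, 360])]
top {'vertical_fov': 52.017922141764096, 'cx': 319.17312681281913, 'cy': 233.35945461528624, 'extrinsics': array([[ 0.02658378, -0.99951915,  0.01596149, -0.01907727],
       [ 0.98427478,  0.02896103,  0.1742539 , -0.59965913],
       [-0.17463237,  0.01107817,  0.98457138, 
[... 494 characters left out ...]
15, 255])]
{'clock': 1.0, 'joint_positions': array([65.47791044, 30.73294209, -0.25165663, 88.11299235,  0.15116734,
       61.15217576, -4.07842291]), 'qd': array([-0.00412157, -0.04813341, -0.00348451,  0.06556458,  0.0767187 ,
        0.03328266,  0.02765461]), 'tau': array([-9.41112353e-05, -5.83337331e+01,  1.04768906e+00, -2.59444517e+01,
        1.23553662e-02,  1.59329687e-03, -9.22196719e-07]), 'tcp_pos': array([ 0.23005867, -0.60793925,  0.23131071]), 'eef_rot': array([1.79997523e+02, 3.63835213e-03, 2.07329116e+01]), 'force': array([-0.5342512 , -0.67698892, -0.82394045]), 'moment': array([-0.0216455 , -0.02729395,  0.00581598]), 'finger_force': 0.0, 'opening': 1.0000865517223465}
```

View pics/side0.png

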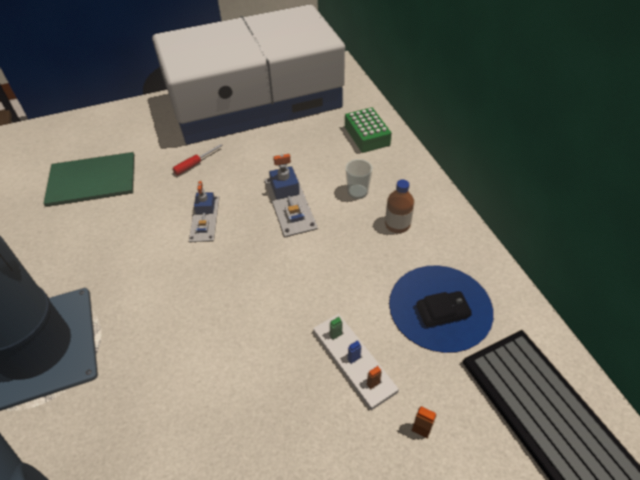

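View pics/top0.png

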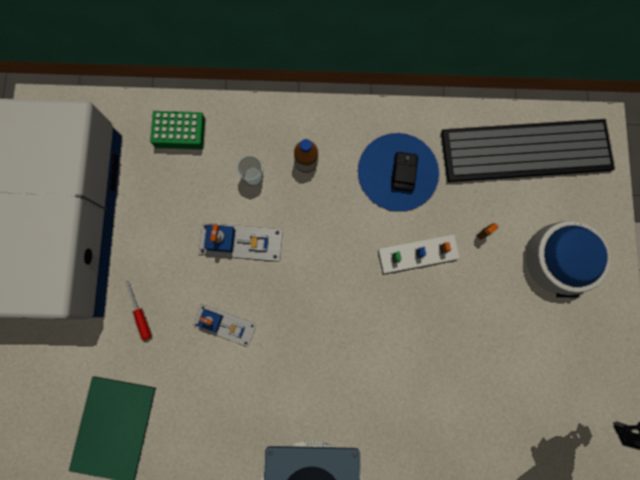

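```bash
cat > h.py <<'E'
from cell import *
import numpy as np, cv2
from scipy.optimize import minimize
K={c:calibration(c) for c in("side","top")}
def proj(c,P):
    k=K[c];E=k["extrinsics"];P=np.atleast_2d(P)@E[:3,:3].T+E[:3,3]
    f=240/np.tan(np.radians(k["vertical_fov"]/2))
    return np.c_[k["cx"]+f*P[:,0]/-P[:,2],k["cy"]+f*-P[:,1]/-P[:,2]]
def plane(c,uv,z):
    k=K[c];E=k["extrinsics"];f=240/np.tan(np.radians(k["vertical_fov"]/2))
    d=E[:3,:3].T@np.array([(uv[0]-k["cx"])/f,-(uv[1]-k["cy"])/f,-1]);o=-E[:3,:3].T@E[:3,3]
    return o+d*(z-o[2])/d[2]
def place(p,L):
    a=p[2];R=np.array([[np.cos(a),-np.sin(a),0],[np.sin(a),np.cos(a),0],[0,0,1]])
    return np.asarray(L)@R.T+[p[0],p[1],0]
def box(cx,cy,z0,z1,sx,sy):
    return [[cx+i*sx/2,cy+j*sy/2,z] for i in(-1,1) for j in(-1,1) for z in(z0,z1)]
def render(c,p,boxes,s=4):
    m=np.zeros((480*s,640*s),np.uint8)
    for b in boxes:
        h=cv2.convexHull(proj(c,place(p,b)).astype(np.float32))
        cv2.fillConvexPoly(m,np.round((h+.5)*s*16-8).astype(np.int32),1,shift=4)
    return cv2.resize(m.astype(np.float32),(640,480),interpolation=cv2.INTER_AREA)
def fit(masks,boxes,p0):
    def cost(q):
        p=np.array([q[0],q[1],q[2]*.1])
        return sum(np.abs(render(c,p,boxes)-m).sum()/m.sum() for c,m in masks.items())
    q0=[p0[0],p0[1],p0[2]*10]
    r=minimize(cost,q0,method="Nelder-Mead",options=dict(initial_simplex=[q0]+[np.add(q0,d) for d in([.02,0,0],[0,.02,0],[0,0,1])],xatol=2e-4,fatol=1e-4))
    return np.array([r.x[0],r.x[1],r.x[2]*.1]),r.fun
E
python3 - <<'E'
from h import *
for c in K: read_camera(c)
B={"rack":[box(0,0,0,.016,.06,.19)]+[box(0,y,.016,.064,.021,.0115) for y in(-.06,0,.06)],
"clamp":[box(0,0,0,.008,.08,.2),box(0,.045,0,.05,.06,.066),box(0,-.05,0,.022,.036,.024),box(0,.045,.05,.092,.016,.016),box(0,.045,.092,.116,.025,.025)]}
near={"rack":((352,364),(418,254)),"clamp":((290,204),(243,242))}
for t in B:
    M={}
    for c,n in zip(("side","top"),near[t]):
        L=silhouettes(c,t)
        g=lambda d:np.hypot(*(np.argwhere(d["region"]).mean(0)[::-1]-n))
        d=min(L,key=g); M[c]=d["region"].astype(np.float32); print(t,c,[(round(x["conf"],2),x["extent"],round(g(x))) for x in L])
    x0=plane("top",near[t][1],.01); print(x0,plane("side",near[t][0],.01))
    for a in ((-1.4,-1.2) if t=="rack" else (1.5,1.7)):
        for mm in (M,{"top":M["top"]},{"side":M["side"]}):
            p,f=fit(mm,B[t],[x0[0],x0[1],a]); print(t,p.round(4),np.degrees(p[2]).round(1),round(f,3))
    # overlay
    for c in K:
        im=read_camera(c)
        cs=cv2.findContours((render(c,p,B[t])>.5).astype(np.uint8),0,2)[0]
E
```

```text
rack side [(0.74, [313.6, 314.6, 87.3, 93.8], 4)]
rack top [(0.58, [379.4, 236.0, 79.4, 38.3], 0)]
[ 0.56316958 -0.24710052  0.01      ] [ 0.5567797  -0.25712286  0.01      ]
rack [ 0.6196 -0.2322 -1.5044] -86.2 3.0
rack [ 0.5642 -0.2489  0.2106] 12.1 0.196
rack [ 0.6207 -0.2095 -1.315 ] -75.3 1.511
rack [ 0.564  -0.2484  0.218 ] 12.5 0.485
rack [ 0.5641 -0.2488  0.2116] 12.1 0.196
rack [ 0.5642 -0.2481  0.2178] 12.5 0.287
clamp side [(0.98, [187.4, 177.5, 29.8, 62.9], 87), (0.63, [263.2, 154.0, 57.3, 88.7], 5)]
clamp top [(0.93, [200.3, 220.8, 85.4, 43.3], 2)]
[0.58050809 0.18365775 0.01      ] [0.58113148 0.18029865 0.01      ]
clamp [0.583  0.1904 3.0845] 176.7 0.212
clamp [0.5825 0.1901 3.0882] 176.9 0.032
clamp [0.5841 0.1922 3.079 ] 176.4 0.166
clamp [0.583  0.1904 3.0859] 176.8 0.212
clamp [0.5823 0.19   3.0855] 176.8 0.033
clamp [0.5841 0.1922 3.079 ] 176.4 0.166
```

Run:
```python
from h import *
I={c:read_camera(c) for c in K}
B={"rack":[box(0,0,0,.016,.06,.19)]+[box(0,y,.006,.064,.0225,.0125) for y in(-.06,0,.06)],
"clamp":[box(0,0,0,.008,.08,.2),box(0,.045,0,.05,.06,.066),box(0,-.05,0,.022,.036,.024),box(0,.045,.05,.092,.016,.016),box(0,.045,.092,.116,.025,.025)]}
near={"rack":((352,364),(418,254)),"clamp":((290,204),(243,242))}
P={}
for t,p0 in(("rack",[.564,-.2488,.211]),("clamp",[.583,.19,-.06])):
    M={}
    for c,n in zip(("side","top"),near[t]):
        L=silhouettes(c,t); g=lambda d:np.hypot(*(np.argwhere(d["region"]).mean(0)[::-1]-n))
        M[c]=min(L,key=g)["region"].astype(np.float32)
    for mm in (M,{"top":M["top"]},{"side":M["side"]}):
        p,f=fit(mm,B[t],p0); print(t,p.round(4),np.degrees(p[2]).round(1),round(f,3)); P.setdefault(t,p)
out=[]
crops={"rack":((300,300),(370,205)),"clamp":((245,140),(195,190))}
for t in P:
  for c,(x,y) in zip(("side","top"),crops[t]):
    s=4; w,h=100,112 if t=="rack" else 100; h=75 if 0 else 100
    im=cv2.resize(I[c][y:y+h,x:x+w],None,fx=s,fy=s,interpolation=cv2.INTER_CUBIC)
    im=cv2.convertScaleAbs(im,alpha=1.6)
    for b in B[t]:
        q=((proj(c,place(P[t],b))-[x,y]+.5)*s).astype(int)
        cv2.polylines(im,[cv2.convexHull(q.astype(np.int32))],1,(0,255,0),1)
    out.append(im[:,:400])
o=np.vstack([np.hstack(out[:2]),np.hstack(out[2:])]); cv2.imwrite("pics/ov.png",cv2.resize(o,(600,600)))
```

```text
rack [ 0.5643 -0.2488  0.2184] 12.5 0.646
rack [ 0.5638 -0.2489  0.2267] 13.0 0.318
rack [ 0.5646 -0.2481  0.2141] 12.3 0.319
clamp [ 0.5832  0.1905 -0.0545] -3.1 0.117
clamp [ 0.582   0.19   -0.0511] -2.9 0.044
clamp [ 0.584   0.1907 -0.0592] -3.4 0.058
```

View pics/ov.png

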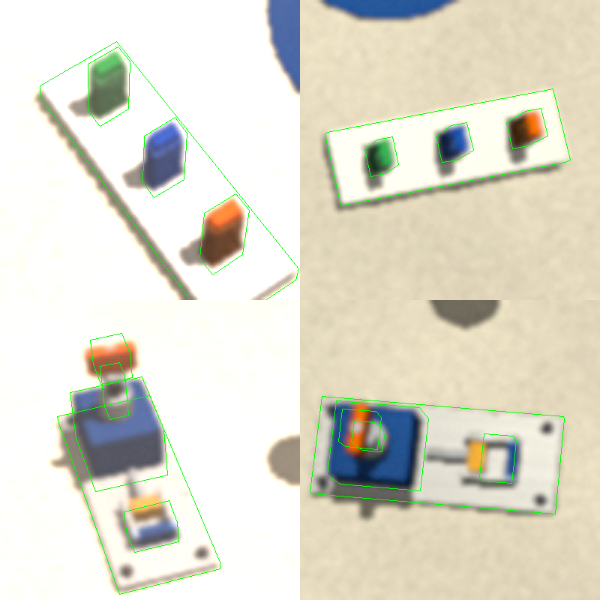

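```bash
cat >> h.py <<'E'
def go(x,y,z,yaw):
    s=get_state(); from scipy.spatial.transform import Rotation as Ro
    R=Ro.from_euler("xyz",s["eef_rot"],degrees=True); T=Ro.from_euler("xyz",[180,0,yaw],degrees=True)
    d=R.inv().apply(np.array([x,y,z])-s["tcp_pos"])*1000
    print("shift",d.round(1),"turn",(R.inv()*T).as_rotvec().round(4),"q",s["joint_positions"].round(0),"F",s["force"].round(1),"op",round(s["opening"],3),"t",s["clock"])
E
python3 - <<'E'
from h import *
r=np.array([.5642,-.2487,np.radians(12.5)]); a=place(r,[0,-.06,0]); print(a)
k=np.array([.583,.1904,np.radians(-3.1)]); print(place(k,[[0,-.05,0],[0,.045,0]]))
go(a[0],a[1],.2,102.5)
E
```

```text
[ 0.57718638 -0.30727776  0.        ]
[[0.58029606 0.14047317 0.        ]
 [0.58543355 0.23533415 0.        ]]
shift [ 431.1 -158.3   31.3] turn [-0.      0.     -1.4271] q [65. 31. -0. 88.  0. 61. -4.] F [ 1.2 -0.1 -0.1] op 0.999 t 1.8
```

{"name": "send_rows", "arguments": {"commands": [[[100,-37,7,0,0,-0.3,1],[200,-73,14,0,0,-0.6,1],[300,-110,21,0,0,-0.95,1],[431,-158,31,0,0,-1.427,1],[431,-158,31,0,0,-1.427,1],[431,-158,31,0,0,-1.427,1],[431,-158,31,0,0,-1.427,1],[431,-158,31,0,0,-1.427,1],[431,-158,31,0,0,-1.427,1],[431,-158,31,0,0,-1.427,1],[431,-158,31,0,0,-1.427,1],[431,-158,31,0,0,-1.427,1],[431,-158,31,0,0,-1.427,1],[431,-158,31,0,0,-1.427,1],[431,-158,31,0,0,-1.427,1],[431,-158,31,0,0,-1.427,1],[431,-158,31,0,0,-1.427,1],[431,-158,31,0,0,-1.427,1]]]}}

```text
clock: 3.3
tcp_pos: [0.5766, -0.3086, 0.2005]
eef_rot: [-180.0, 0.0, 102.4]
force: [-0.2, 0.4, -0.3]
opening: 0.995
finger_force: 0.0
```

Run:
```python
from h import *
go(.5772,-.3073,.029,102.5)
print(get_state()["tcp_pos"],get_state()["eef_rot"])
```

```text
shift [  1.2   0.9 171.5] turn [-0.0002  0.0006 -0.0021] q [ 40.  35. -23.  88.  15.  60.  25.] F [-0.2  0.4 -0.3] op 0.995 t 3.3
[ 0.5766363  -0.30857137  0.20045777] [-1.79988931e+02  3.18029274e-02  1.02381126e+02]
```

{"name": "send_rows", "arguments": {"commands": [[[1,1,30,0,0,0,1],[1,1,65,0,0,0,1],[1,1,100,0,0,0,1],[1,1,130,0,0,0,1],[1,1,150,0,0,0,1],[1,1,162,0,0,0,1],[1,1,169,0,0,0,1],[1,1,171.5,0,0,0,1],[1,1,171.5,0,0,0,1]]]}}

```text
clock: 4.05
tcp_pos: [0.5785, -0.3067, 0.0294]
eef_rot: [180.0, 0.0, 102.5]
force: [-0.5, -0.0, -0.2]
opening: 1.002
finger_force: 0.0
```

Run:
```python
from h import *
I={c:read_camera(c) for c in K}
go(.5772,-.3073,.029,102.5)
o=[]
for c,(x,y) in zip(("side","top"),((300,320),(390,190))):
    o.append(cv2.resize(I[c][y:y+100,x:x+100],None,fx=4,fy=4,interpolation=cv2.INTER_CUBIC))
cv2.imwrite("pics/g.png",np.hstack(o))
```

```text
shift [-0.  -1.9  1.3] turn [ 0.002   0.0015 -0.0004] q [ 37.  47. -19.  93.  20.  44.  21.] F [0.1 0.5 0.1] op 0.998 t 4.15
```

View pics/g.png

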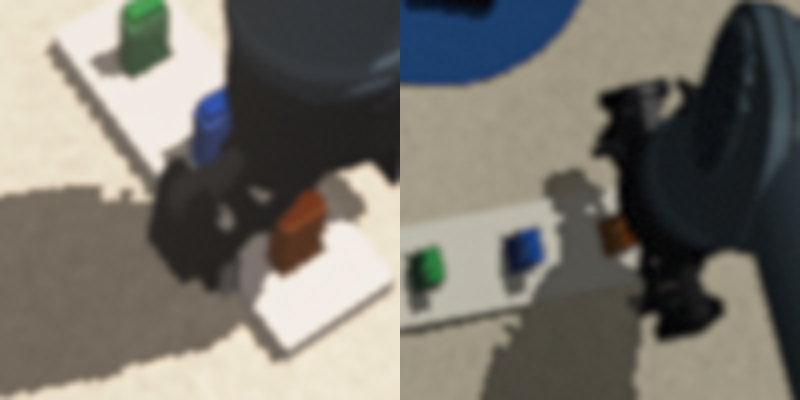

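Run:
```python
from h import *
t=get_state()["tcp_pos"];a=np.radians(12.5);u=np.array([np.cos(a),np.sin(a),0]);v=np.array([-u[1],u[0],0])
for c,o in (("side",(300,320)),("top",(390,190))):
    for s in(-1,1):
        for r in (.0425,.057):
            print(c,s,r,[((proj(c,t+s*r*u+w*v+[0,0,h])[0]-o+.5)*4).round().tolist() for h in(.013,.08) for w in(-.011,.011)])
    print(c,"filter top",((proj(c,[.5772,-.3073,.064])[0]-o+.5)*4).round())
```

```text
side -1 0.0425 [[239.0, 294.0], [209.0, 253.0], [245.0, 222.0], [213.0, 181.0]]
side -1 0.057 [[211.0, 312.0], [182.0, 271.0], [215.0, 241.0], [184.0, 199.0]]
side 1 0.0425 [[395.0, 192.0], [364.0, 154.0], [409.0, 117.0], [377.0, 78.0]]
side 1 0.057 [[420.0, 175.0], [389.0, 138.0], [436.0, 100.0], [403.0, 62.0]]
side filter top [302. 203.]
top -1 0.0425 [[260.0, 293.0], [224.0, 300.0], [294.0, 279.0], [256.0, 287.0]]
top -1 0.057 [[265.0, 317.0], [229.0, 324.0], [300.0, 304.0], [262.0, 312.0]]
top 1 0.0425 [[226.0, 155.0], [191.0, 162.0], [258.0, 134.0], [221.0, 141.0]]
top 1 0.057 [[221.0, 132.0], [185.0, 139.0], [252.0, 109.0], [215.0, 116.0]]
top filter top [235. 225.]
```

{"name": "send_rows", "arguments": {"commands": [[[0,-0.5,0,0,0,0,0.6],[0,-1,0.5,0,0,0,0.35],[0,-1.5,1,0,0,0,0.3],[0,-1.5,1,0,0,0,0.3],[0,-1.5,1,0,0,0,0.3],[0,-1.5,1,0,0,0,0.3],[0,-1.5,1,0,0,0,0.28],[0,-1.5,1,0,0,0,0.27],[0,-1.5,1,0,0,0,0.26],[0,-1.5,1,0,0,0,0.25],[0,-1.5,1,0,0,0,0.25]]]}}

```text
clock: 5.07
tcp_pos: [0.5766, -0.3067, 0.0278]
eef_rot: [180.0, 0.0, 102.5]
force: [-0.2, -0.3, 0.8]
opening: 0.257
finger_force: 29.0
```

{"name": "send_rows", "arguments": {"commands": [[[0,0,-1,0,0,0,0.25],[0,0,-4,0,0,0,0.25],[0,0,-10,0,0,0,0.25],[0,0,-25,0,0,0,0.25],[0,0,-50,0,0,0,0.25],[0,0,-80,0,0,0,0.25],[0,0,-105,0,0,0,0.25],[0,0,-120,0,0,0,0.25],[0,0,-120,0,0,0,0.25]]]}}

```text
clock: 5.82
tcp_pos: [0.5793, -0.3078, 0.1535]
eef_rot: [179.6, 0.3, 102.5]
force: [1.6, -0.1, 0.5]
opening: 0.257
finger_force: 29.0
```

Run:
```python
from h import *
go(.5803,.1405,.15,86.9); print(get_state()["finger_force"])
```

```text
shift [437.5  97.8   1.9] turn [0.0071 0.0042 0.2719] q [ 39.  38. -22.  90.  16.  55.  24.] F [ 1.6 -0.1  0.5] op 0.257 t 5.8167
28.966837227344513
```

{"name": "send_rows", "arguments": {"commands": [[[20,4,0,0,0,0,0.25],[55,12,0,0,0,0.03,0.25],[90,20,0,0,0,0.06,0.25],[125,28,0,0,0,0.09,0.25],[160,36,0,0,0,0.12,0.25],[195,44,0,0,0,0.15,0.25],[230,52,0,0,0,0.18,0.25],[265,59,0,0,0,0.2,0.25],[300,67,0,0,0,0.22,0.25],[335,75,0,0,0,0.24,0.25],[370,83,0,0,0,0.25,0.25],[400,90,0,0,0,0.27,0.25],[425,95,0,0,0,0.272,0.25],[437,98,0,0,0,0.272,0.25],[437,98,0,0,0,0.272,0.25],[437,98,0,0,0,0.272,0.25],[437,98,0,0,0,0.272,0.25]]]}}

```text
clock: 7.23
tcp_pos: [0.5779, 0.1384, 0.1475]
eef_rot: [-180.0, 0.1, 86.8]
force: [-0.2, -0.5, -1.3]
opening: 0.256
finger_force: 28.9
```

Run:
```python
from h import *
go(.5803,.1405,.06,86.9); print(get_state()["finger_force"])
```

```text
shift [ 2.4  2.3 87.5] turn [-0.0003  0.0019 -0.0024] q [ -2.  33. -22. 100.  15.  50. -33.] F [-0.2 -0.5 -1.3] op 0.256 t 7.2333
28.923242390155792
```

{"name": "send_rows", "arguments": {"commands": [[[1,1,15,0,0,0,0.25],[2,2,40,0,0,0,0.25],[2.4,2.3,65,0,0,0,0.25],[2.4,2.3,80,0,0,0,0.25],[2.4,2.3,86,0,0,0,0.25],[2.4,2.3,86,0,0,0,0.25],[2.4,2.3,86,0,0,0,0.25],[2.4,2.3,86,0,0,0,0.25]]]}}

```text
clock: 7.9
tcp_pos: [0.5812, 0.143, 0.063]
eef_rot: [179.9, -0.0, 86.9]
force: [0.1, -0.2, -0.5]
opening: 0.258
finger_force: 29.0
```

Run:
```python
from h import *
I={c:read_camera(c) for c in K}
go(.5803,.1405,.06,86.9)
t=get_state()["tcp_pos"]; k=np.array([.583,.1904,np.radians(-3.1)])
o=[]
for c,(x,y) in zip(("side","top"),((260,160),(205,200))):
    im=cv2.resize(I[c][y:y+70,x:x+70],None,fx=5.7,fy=5.7,interpolation=cv2.INTER_CUBIC)
    im=cv2.convertScaleAbs(im,alpha=1.3)
    def draw(p,b,col):
        q=((proj(c,place(p,b))-[x,y]+.5)*5.7).astype(np.int32)
        cv2.polylines(im,[cv2.convexHull(q)],1,col,1)
    draw(k,box(0,0,0,.008,.08,.2),(0,255,0))
    draw(k,box(0,-.058-.003,.008,.022,.036,.006),(0,255,255))
    draw(k,box(0,.045,0,.05,.06,.066),(0,255,0))
    draw([t[0],t[1],k[2]],box(0,0,t[2]-.023,t[2]+.027,.0225,.0125),(255,255,0))
    o.append(im)
cv2.imwrite("pics/p.png",np.hstack(o))
```

```text
shift [-2.9 -0.6  3.1] turn [ 0.0021 -0.0005 -0.0003] q [ -4.  40. -19. 101.  19.  42. -36.] F [ 0.2 -0.  -0.2] op 0.257 t 8.0
```

View pics/p.png

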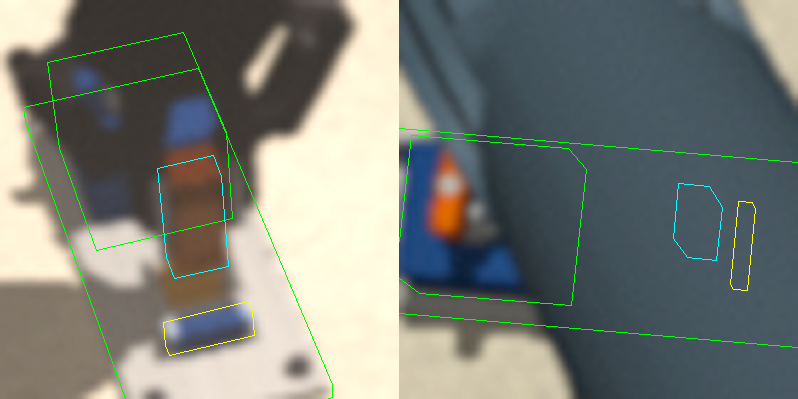

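```bash
cat >> h.py <<'E'
def avg(n=8):
    L=[]
    for _ in range(n): read_camera("side"); L.append(get_state()["tcp_pos"])
    L=np.array(L); print("avg",(L.mean(0)*1000).round(2),"sd",(L.std(0)*1000).round(2)); return L.mean(0)
E
python3 - <<'E'
from h import *
m=avg(10)
I={c:read_camera(c) for c in K}
# end wall blue in side vs base corners: refit clamp in side with local gradient: blue mask
im=cv2.cvtColor(I["side"],cv2.COLOR_BGR2HSV)
k=np.array([.583,.1904,np.radians(-3.1)])
print("wall top corners pred",proj("side",place(k,box(0,-.058,.022,.022,.036,0))).round(2)[[0,4]])
x,y=284,212
print((im[y:y+14,x:x+24,1]).tolist() and "")
g=cv2.inRange(im,(100,90,20),(130,255,255))[205:226,280:312]>0
for r in g: print("".join(".#"[int(v)] for v in r))
E
```

```text
avg [580.35 143.49  62.19] sd [0.27 0.02 0.37]
wall top corners pred [[288.14 216.02]
 [303.14 212.39]]

................................
................................
................................
................................
................................
................................
................................
................................
................................
................................
................######..........
............##########..........
............#######.............
............##..................
................................
................................
................................
................................
................................
................................
................................
```

Run:
```python
from h import *
t=avg(4); I=read_camera("side")
h=cv2.cvtColor(I,cv2.COLOR_BGR2HSV)
m=(((h[...,0]<16)|(h[...,0]>172))&(h[...,1]>105)&(h[...,2]>40))
m[:, :284]=0;m[:,306:]=0;m[:170]=0;m[212:]=0
for r,l in zip(m[180:216,282:308],range(180,216)): print(l,"".join(".#"[int(v)] for v in r))
print(h[178:216,293].tolist())
S=silhouettes("side","amber_filter")
for d in S: print(d["conf"],d["extent"])
b=box(0,0,t[2]-.0225,t[2]+.0275,.0225,.0125); c=box(0,0,t[2]+.0275,t[2]+.0355,.02,.0105)
for yy in(-.003,0,.003):
    q=proj("side",place([t[0],t[1]+yy,np.radians(-3.1)],b)); print(yy,q.min(0).round(1),q.max(0).round(1))
```

```text
avg [580.09 143.43  61.75] sd [0.03 0.02 0.02]
180 ..........................
181 ..........................
182 ..........................
183 ..........................
184 ..........................
185 ..........................
186 ...........####...........
187 .......#########..........
188 ......##########..........
189 ......##########..........
190 .......#########..........
191 .......#########..........
192 ........########..........
193 ........########..........
194 .........#######..........
195 .........#######..........
196 .........#######..........
197 .........#######..........
198 .........#######..........
199 .........#######..........
200 .........#######..........
201 .........#######..........
202 .........#######..........
203 .........#######..........
204 ........########..........
205 ........########..........
206 ........########..........
207 .......#########..........
208 .......########...........
209 .........#....#...........
210 .......#..................
211 ........#....#............
212 ..........................
213 ..........................
214 ..........................
215 ..........................
[[112, 118, 99], [111, 126, 111], [111, 126, 111], [111, 126, 111], [111, 126, 111], [111, 121, 103], [113, 97, 87], [147, 35, 65], [6, 113, 86], [9, 151, 98], [9, 156, 100], [10, 158, 100], [9, 152, 99], [9, 148, 95], [11, 131, 82], [11, 113, 72], [11, 109, 70], [12, 108, 73], [12, 113, 79], [12, 115, 84], [12, 114, 85], [12, 116, 86], [12, 115, 84], [12, 114, 85], [12, 114, 85], [12, 117, 83], [11, 114, 83], [12, 118, 80], [11, 119, 79], [13, 123, 83], [15, 126, 89], [16, 123, 95], [16, 126, 93], [17, 125, 92], [16, 108, 92], [16, 76, 91], [0, 18, 87], [113, 60, 98]]
0.93 [412.2, 407.5, 25.6, 35.9]
0.54 [285.8, 186.6, 16.0, 20.5]
-0.003 [287.2 187.9] [299.7 209.7]
0 [286.8 187.1] [299.2 208.8]
0.003 [286.4 186.2] [298.8 207.9]
```

{"name": "send_rows", "arguments": {"commands": [[[-1.8,0.2,2,0,0,0,0.25],[-1.8,0.2,6,0,0,0,0.25],[-1.8,0.2,10,0,0,0,0.25],[-1.8,0.2,14,0,0,0,0.25],[-1.8,0.2,17,0,0,0,0.25],[-1.8,0.2,20,0,0,0,0.25],[-1.8,0.2,22,0,0,0,0.25],[-1.8,0.2,24,0,0,0,0.25],[-1.8,0.2,24,0,0,0,0.25]]]}}

```text
clock: 9.65
tcp_pos: [0.5799, 0.1416, 0.0373]
eef_rot: [-180.0, 0.0, 86.9]
force: [0.3, 0.3, -1.4]
opening: 0.257
finger_force: 29.0
```

Run:
```python
from h import *
t=avg(5); s=get_state(); print(s["force"],s["moment"],s["finger_force"],s["clock"])
I=read_camera("side"); c="side"; x,y=265,175
im=cv2.convertScaleAbs(cv2.resize(I[y:y+60,x:x+60],None,fx=10,fy=10,interpolation=cv2.INTER_CUBIC),alpha=1.5)
cv2.imwrite("pics/q.png",im)
```

```text
avg [580.26 141.64  37.83] sd [0.12 0.03 0.14]
[-0.34027958 -0.48781295 -0.57399301] [ 0.04637571 -0.00859994  0.00544424] 28.956788778305054 9.9
```

View pics/q.png

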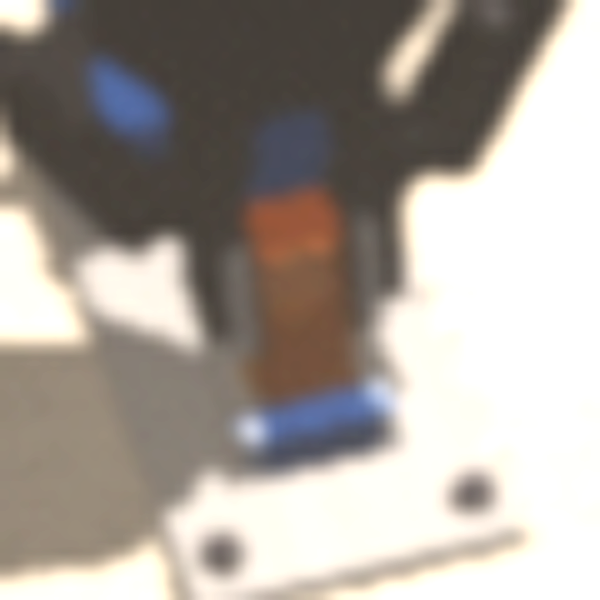

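{"name": "send_rows", "arguments": {"commands": [[[0,0,2,0,0,0,0.25],[0,0,4,0,0,0,0.25],[0,0,5,0,0,0,0.25],[0,0,6,0,0,0,0.25],[0,0,6.5,0,0,0,0.25],[0,0,6.5,0,0,0,0.25],[0,0,6.5,0,0,0,0.25]]]}}

```text
clock: 10.53
tcp_pos: [0.5802, 0.1416, 0.0312]
eef_rot: [-180.0, 0.0, 86.9]
force: [0.0, -0.8, 0.5]
opening: 0.26
finger_force: 29.0
```

Run:
```python
from h import *
t=avg(5); s=get_state(); print(s["force"],s["moment"],s["finger_force"],s["clock"])
```

```text
avg [580.26 141.62  31.33] sd [0.02 0.01 0.02]
[-0.23458161 -0.35680196 -0.67863735] [-0.03319563  0.05254955 -0.02943471] 28.95631492137909 10.7833
```

Not yet on the floor; a little more, in half-millimetres.

{"name": "send_rows", "arguments": {"commands": [[[0,0,0.5,0,0,0,0.25],[0,0,1,0,0,0,0.25],[0,0,1.2,0,0,0,0.25],[0,0,1.2,0,0,0,0.25]]]}}

```text
clock: 11.12
tcp_pos: [0.5801, 0.1415, 0.03]
eef_rot: [-180.0, 0.0, 86.9]
force: [0.8, -0.5, -0.8]
opening: 0.258
finger_force: 29.0
```

{"name": "send_rows", "arguments": {"commands": [[[0,0,0.4,0,0,0,0.25],[0,0,0.8,0,0,0,0.25],[0,0,0.8,0,0,0,0.25],[0,0,0.8,0,0,0,0.25]]]}}

```text
clock: 11.45
tcp_pos: [0.5802, 0.1416, 0.0298]
eef_rot: [180.0, 0.0, 86.9]
force: [-1.0, -1.0, 5.8]
opening: 0.261
finger_force: 29.7
```

{"name": "send_rows", "arguments": {"commands": [[[0,0,-0.2,0,0,0,0.27],[0,0,-0.2,0,0,0,0.3],[0,0,-0.2,0,0,0,0.35],[0,0,-0.2,0,0,0,0.45],[0,0,-0.2,0,0,0,0.6],[0,0,-0.2,0,0,0,0.6],[0,0,-0.2,0,0,0,0.6],[0,0,-0.2,0,0,0,0.6],[0,0,-0.2,0,0,0,0.6]]]}}

```text
clock: 12.2
tcp_pos: [0.5802, 0.1416, 0.0295]
eef_rot: [-180.0, -0.0, 86.9]
force: [0.5, -0.3, -0.4]
opening: 0.599
finger_force: 0.0
```

{"name": "send_rows", "arguments": {"commands": [[[0,0,-5,0,0,0,0.6],[0,0,-15,0,0,0,0.6],[0,0,-35,0,0,0,0.6],[0,0,-65,0,0,0,0.6],[0,0,-95,0,0,0,0.6],[0,0,-125,0,0,0,0.6],[-40,0,-145,0,0,0,0.6],[-80,0,-150,0,0,0,0.6],[-120,0,-150,0,0,0,0.6],[-160,0,-150,0,0,0,0.6],[-180,0,-150,0,0,0,0.6],[-180,0,-150,0,0,0,0.6]]]}}

```text
clock: 13.2
tcp_pos: [0.5701, -0.0457, 0.1804]
eef_rot: [180.0, 0.2, 86.4]
force: [-0.2, 0.1, -0.2]
opening: 0.598
finger_force: 0.0
```

Run:
```python
from h import *
I={c:read_camera(c) for c in K}
k=np.array([.583,.1904,np.radians(-3.1)])
o=[]
for c,(x,y) in zip(("side","top"),((255,145),(195,205))):
    im=cv2.convertScaleAbs(cv2.resize(I[c][y:y+66,x:x+66],None,fx=6,fy=6,interpolation=cv2.INTER_CUBIC),alpha=1.4)
    for b in (box(0,-.05,.008,.058,.0225,.0125),box(0,0,0,.008,.08,.2)):
        q=((proj(c,place(k,b))-[x,y]+.5)*6).astype(np.int32); cv2.polylines(im,[cv2.convexHull(q)],1,(0,255,0),1)
    o.append(im)
cv2.imwrite("pics/r.png",np.hstack(o))
# wing: fit box yaw in top + side
def om(c,near):
    h=cv2.cvtColor(I[c],cv2.COLOR_BGR2HSV); m=cv2.inRange(h,(3,150,90),(16,255,255))
    n,l=cv2.connectedComponents(m); P=np.argwhere(l>0)
    j=P[np.argmin(np.hypot(P[:,1]-near[0],P[:,0]-near[1]))]; return (l==l[tuple(j)]).astype(np.float32)
M={"side":om("side",(282,160)),"top":om("top",(215,234))}; print({c:m.sum() for c,m in M.items()})
for t in("side","top"):
    L=silhouettes(t,"wing"); print(t,[(d["conf"],d["extent"]) for d in L])
w=place(k,[0,.045,0])
for mm in (M,{"top":M["top"]},{"side":M["side"]}):
    best=min((fit(mm,[box(0,0,.092,.116,.012,.04)],[w[0],w[1],a]) for a in (1.2,1.55,1.9)),key=lambda r:r[1])
    p,f=best; print(p.round(4),np.degrees(p[2]).round(1),round(f,3),"theta",(np.pi-((p[2]-k[2])%np.pi)).round(3))
print(w); go(w[0],w[1],.19,174)
```

```text
{'side': np.float32(104.0), 'top': np.float32(63.0)}
side [(0.7, [271.6, 151.8, 19.2, 16.0]), (0.4, [197.7, 181.3, 9.3, 11.2])]
top [(0.46, [209.6, 226.1, 12.5, 15.3]), (0.34, [201.7, 223.4, 79.9, 38.2])]
[0.5846 0.2366 1.6335] 93.6 2.266 theta 1.454
[0.5875 0.2369 1.6382] 93.9 1.251 theta 1.449
[0.5868 0.2371 2.0278] 116.2 0.916 theta 1.06
[0.58543355 0.23533415 0.        ]
shift [272.    0.6  -9.6] turn [ 1.4000e-03 -4.0000e-04 -1.5179e+00] q [ 15.  28. -21. 102.  13.  52. -14.] F [0.5 0.4 0.4] op 0.6 t 13.4
```

View pics/r.png

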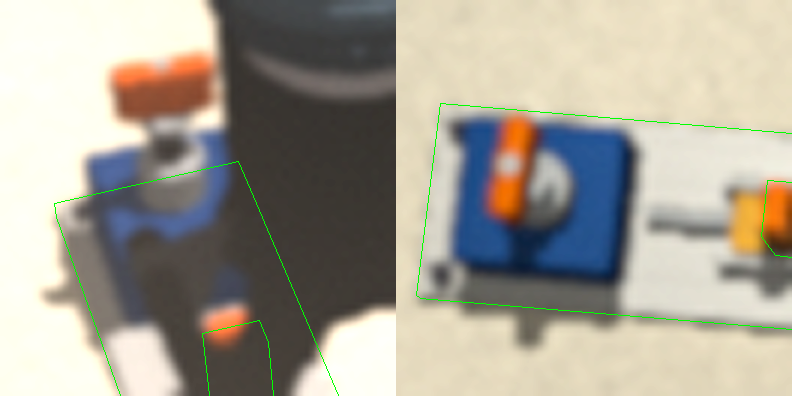

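Run:
```python
from h import *
print(plane("top",(195+115/6-.5,205+166/6-.5),.116))
e=[plane("top",(195+(a-396)/6-.5,205+b/6-.5),.116) for a,b in((518,118),(505,215))]
print(e,np.degrees(np.arctan2(*(e[0]-e[1])[[1,0]])))
s=[plane("side",(255+a/6-.5,145+b/6-.5),.116) for a,b in((110,75),(213,58),(162,67))]; print(s,np.degrees(np.arctan2(*(s[1]-s[0])[[1,0]])))
go(.5855,.2355,.19,174); print(avg(3))
```

```text
[0.58450311 0.23515455 0.116     ]
[array([0.60284352, 0.23370653, 0.116     ]), array([0.56590273, 0.23619848, 0.116     ])] -3.859220655630135
[array([0.5658062 , 0.23648754, 0.116     ]), array([0.6054982 , 0.23117656, 0.116     ]), array([0.58569477, 0.23348583, 0.116     ])] -7.62117524333217
shift [272.2   0.7  -9.6] turn [ 1.4000e-03 -4.0000e-04 -1.5179e+00] q [ 15.  28. -21. 102.  13.  52. -14.] F [0.5 0.4 0.4] op 0.6 t 13.4
avg [570.66 -36.11 179.82] sd [0.03 0.15 0.09]
[ 0.57066405 -0.03611251  0.17981689]
```

{"name": "send_rows", "arguments": {"commands": [[[40,0,0,0,0,-0.2,0.6],[80,0,0,0,0,-0.4,0.6],[120,0,0,0,0,-0.6,0.6],[160,0,0,0,0,-0.8,0.6],[200,0,0,0,0,-1.0,0.6],[235,0,0,0,0,-1.2,0.6],[260,0,0,0,0,-1.4,0.6],[271.7,-0.2,0,0,0,-1.529,0.6],[271.7,-0.2,0,0,0,-1.529,0.6],[271.7,-0.2,0,0,0,-1.529,0.6],[271.7,-0.2,0,0,0,-1.529,0.6],[271.7,-0.2,0,0,0,-1.529,0.6],[271.7,-0.2,0,0,0,-1.529,0.6],[271.7,-0.2,0,0,0,-1.529,0.6],[271.7,-0.2,0,0,0,-1.529,0.6],[271.7,-0.2,0,0,0,-1.529,0.6],[271.7,-0.2,0,0,0,-1.529,0.6]]]}}

```text
clock: 14.97
tcp_pos: [0.5848, 0.2335, 0.1795]
eef_rot: [-180.0, 0.0, 174.5]
force: [0.1, -1.0, 0.6]
opening: 0.598
finger_force: 0.0
```

Run:
```python
from h import *
avg(6); go(.585,.2352,.086,174.5); print(get_state()["eef_rot"])
```

```text
avg [584.93 233.3  179.53] sd [0.02 0.06 0.02]
shift [ 0.1  2.  93.5] turn [-0.      0.      0.0001] q [  3.  39. -42.  92.  29.  61.  37.] F [-0.1  0.2 -0.3] op 0.604 t 15.2667
[-1.79997167e+02  1.10876550e-03  1.74504717e+02]
```

{"name": "send_rows", "arguments": {"commands": [[[0,2,20,0,0,0,0.6],[0,2,45,0,0,0,0.6],[0,2,65,0,0,0,0.6],[0,2,80,0,0,0,0.6],[0,2,90,0,0,0,0.6],[0,2,93.5,0,0,0,0.6],[0,2,93.5,0,0,0,0.6],[0,2,93.5,0,0,0,0.3],[0,2,93.5,0,0,0,0.2],[0,2,93.5,0,0,0,0.17],[0,2,93.5,0,0,0,0.15],[0,2,93.5,0,0,0,0.13],[0,2,93.5,0,0,0,0.11],[0,2,93.5,0,0,0,0.09],[0,2,93.5,0,0,0,0.09]]]}}

```text
clock: 16.52
tcp_pos: [0.5859, 0.2356, 0.0875]
eef_rot: [180.0, 0.1, 174.5]
force: [-1.2, -0.9, 6.3]
opening: 0.203
finger_force: 58.5
```

Run:
```python
from h import *
avg(4); go(.585,.2352,.086,174.5); s=get_state(); print(s["moment"],s["finger_force"],s["eef_rot"])
```

```text
avg [585.9  235.59  87.45] sd [0.01 0.01 0.01]
shift [ 0.9 -0.5  1.4] turn [0.0008 0.0018 0.0001] q [  0.  45. -38.  95.  34.  52.  33.] F [-0.8 -0.5  6.8] op 0.202 t 16.7167
[-0.17334873  0.27516085  0.00604678] 58.49467992782593 [1.79956101e+02 1.05159640e-01 1.74503429e+02]
```

Run:
```python
from h import *
I={c:read_camera(c) for c in K}; o=[]
t=get_state()["tcp_pos"]
for c,(x,y) in zip(("side","top"),((250,130),(185,195))):
    im=cv2.convertScaleAbs(cv2.resize(I[c][y:y+66,x:x+66],None,fx=6,fy=6,interpolation=cv2.INTER_CUBIC),alpha=2)
    for b in (box(0,0,.092,.116,.012,.04),):
        q=((proj(c,place([.585,.2352,np.radians(84.5)],b))-[x,y]+.5)*6).astype(np.int32); cv2.polylines(im,[cv2.convexHull(q)],1,(0,255,0),1)
    o.append(im)
cv2.imwrite("pics/w.png",np.hstack(o))
```

```text
(no output)
```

View pics/w.png

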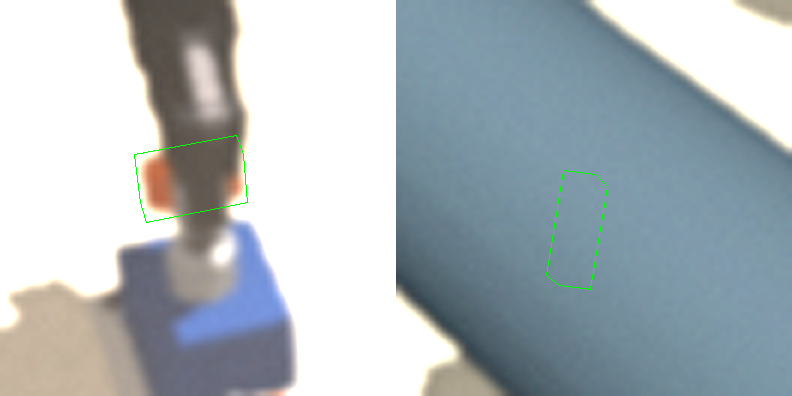

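{"name": "send_rows", "arguments": {"commands": [[[0,0,0,0,0,0,0.4],[0,0,0,0,0,0,0.4],[0,0,-4,0,0,0,0.4],[0,0,-8,0,0,0,0.4],[0,0,-9,0,0,0,0.4],[0,0,-9,0,0,0,0.25],[0,0,-9,0,0,0,0.2],[0,0,-9,0,0,0,0.15],[0,0,-9,0,0,0,0.12],[0,0,-9,0,0,0,0.1],[0,0,-9,0,0,0,0.1]]]}}

```text
clock: 17.73
tcp_pos: [0.5852, 0.2356, 0.0952]
eef_rot: [180.0, 0.0, 174.5]
force: [-0.4, 1.1, 2.6]
opening: 0.119
finger_force: 58.6
```

Run:
```python
from h import *
avg(4); go(.585,.2352,.086,174.5); s=get_state(); print(s["moment"],s["finger_force"],s["eef_rot"])
```

```text
avg [585.18 235.62  95.18] sd [0.   0.01 0.01]
shift [ 0.1 -0.5  9.2] turn [0.0006 0.0002 0.0004] q [  0.  44. -39.  95.  33.  53.  33.] F [-0.5  1.9  2.6] op 0.126 t 17.9333
[ 0.36504179  0.11612876 -0.06699282] 58.59312415122986 [1.79963105e+02 1.25511962e-02 1.74525018e+02]
```

{"name": "send_rows", "arguments": {"commands": [[[0,0,0,0,0,0.06,0.1],[0,0,0,0,0,0.14,0.1],[0,0,0,0,0,0.22,0.1],[0,0,0,0,0,0.3,0.1],[0,0,0,0,0,0.38,0.1],[0,0,0,0,0,0.46,0.1],[0,0,0,0,0,0.54,0.1],[0,0,0,0,0,0.62,0.1],[0,0,0,0,0,0.7,0.1],[0,0,0,0,0,0.75,0.1],[0,0,0,0,0,0.75,0.1]]]}}

```text
clock: 18.85
tcp_pos: [0.5852, 0.2356, 0.0952]
eef_rot: [180.0, 0.0, 131.5]
force: [0.0, 1.6, 2.7]
opening: 0.127
finger_force: 58.5
```

Run:
```python
from h import *
avg(4); go(.5852,.2356,.0952,174.5); s=get_state(); print(s["moment"],s["finger_force"],s["eef_rot"])
```

```text
avg [585.17 235.54  95.18] sd [0.01 0.01 0.01]
shift [ 0.   0.1 -0. ] turn [ 5.000e-04 -1.000e-04 -7.482e-01] q [ -6.  42. -29.  95.  25.  50.  -4.] F [-0.3  2.5  3.6] op 0.128 t 19.05
[ 0.42389463  0.19638257 -0.00867022] 58.64469587802887 [ 1.79975267e+02 -1.80575927e-02  1.31631271e+02]
```

{"name": "send_rows", "arguments": {"commands": [[[0,0,0,0,0,0.06,0.1],[0,0,0,0,0,0.14,0.1],[0,0,0,0,0,0.22,0.1],[0,0,0,0,0,0.3,0.1],[0,0,0,0,0,0.38,0.1],[0,0,0,0,0,0.46,0.1],[0,0,0,0,0,0.54,0.1],[0,0,0,0,0,0.6,0.1],[0,0,0,0,0,0.64,0.1],[0,0,0,0,0,0.67,0.1],[0,0,0,0,0,0.69,0.1],[0,0,0,0,0,0.69,0.1]]]}}

```text
clock: 20.05
tcp_pos: [0.5851, 0.2355, 0.0951]
eef_rot: [180.0, -0.0, 92.0]
force: [-0.6, 2.7, 4.7]
opening: 0.125
finger_force: 58.8
```

Run:
```python
from h import *
avg(4); s=get_state(); print(s["force"],s["moment"],s["finger_force"],s["eef_rot"])
```

```text
avg [585.14 235.51  95.15] sd [0.02 0.01 0.01]
[-1.31658647  2.16995867  5.56248836] [ 0.54098001  0.34403093 -0.03186629] 58.83396863937378 [ 1.79998294e+02 -2.90245302e-02  9.20647111e+01]
```

Creep to the stop in 0.02 rad rows.

{"name": "send_rows", "arguments": {"commands": [[[0,0,0,0,0,0.02,0.1],[0,0,0,0,0,0.04,0.1],[0,0,0,0,0,0.06,0.1],[0,0,0,0,0,0.08,0.1],[0,0,0,0,0,0.08,0.1],[0,0,0,0,0,0.08,0.1]]]}}

```text
clock: 20.75
tcp_pos: [0.5851, 0.2355, 0.0952]
eef_rot: [180.0, -0.0, 87.5]
force: [-2.2, 1.2, 5.1]
opening: 0.129
finger_force: 58.9
```

Run:
```python
from h import *
s=get_state(); print(s["force"],s["moment"],s["finger_force"],s["eef_rot"])
```

```text
[-2.20323096  1.21670306  5.10530582] [ 0.50870142  0.29697105 -0.09733326] 58.882577419281006 [ 1.79999551e+02 -2.96152618e-02  8.74791954e+01]
```

{"name": "send_rows", "arguments": {"commands": [[[0,0,0,0,0,0.02,0.1],[0,0,0,0,0,0.04,0.1],[0,0,0,0,0,0.05,0.1],[0,0,0,0,0,0.05,0.1]]]}}

```text
clock: 21.08
tcp_pos: [0.5851, 0.2355, 0.0952]
eef_rot: [180.0, 0.0, 84.8]
force: [-0.7, 2.3, 6.0]
opening: 0.124
finger_force: 59.6
```

Run:
```python
from h import *
s=get_state(); print(s["force"],s["moment"],s["finger_force"],s["eef_rot"])
```

```text
[-0.67974372  2.31493143  6.0147981 ] [0.47174993 0.23974612 0.91404731] 59.570263624191284 [1.79973424e+02 7.35159376e-03 8.47625205e+01]
```

{"name": "send_rows", "arguments": {"commands": [[[0,0,0,0,0,0,0.1],[0,0,0,0,0,0,0.1],[0,0,0,0,0,0,0.1],[0,0,0,0,0,-0.06,0.1],[0,0,0,0,0,-0.16,0.1],[0,0,0,0,0,-0.26,0.1],[0,0,0,0,0,-0.36,0.1],[0,0,0,0,0,-0.46,0.1],[0,0,0,0,0,-0.56,0.1],[0,0,0,0,0,-0.66,0.1],[0,0,0,0,0,-0.76,0.1],[0,0,0,0,0,-0.8,0.1],[0,0,0,0,0,-0.8,0.1]]]}}

```text
clock: 22.17
tcp_pos: [0.5852, 0.2355, 0.0952]
eef_rot: [180.0, -0.0, 130.6]
force: [-1.7, 2.3, 4.9]
opening: 0.127
finger_force: 58.9
```

{"name": "send_rows", "arguments": {"commands": [[[0,0,0,0,0,-0.06,0.1],[0,0,0,0,0,-0.16,0.1],[0,0,0,0,0,-0.26,0.1],[0,0,0,0,0,-0.36,0.1],[0,0,0,0,0,-0.46,0.1],[0,0,0,0,0,-0.56,0.1],[0,0,0,0,0,-0.66,0.1],[0,0,0,0,0,-0.74,0.1],[0,0,0,0,0,-0.78,0.1],[0,0,0,0,0,-0.8,0.1],[0,0,0,0,0,-0.8,0.1],[0,0,0,0,0,-0.8,0.1],[0,0,0,0,0,-0.8,0.1]]]}}

```text
clock: 23.25
tcp_pos: [0.5852, 0.2356, 0.0952]
eef_rot: [179.9, 0.0, 176.3]
force: [-0.8, 2.3, 5.5]
opening: 0.13
finger_force: 58.8
```

Run:
```python
from h import *
avg(4); s=get_state(); print(s["force"],s["moment"],s["finger_force"],s["eef_rot"],s["opening"])
I={c:read_camera(c) for c in K}; o=[]
k=np.array([.583,.1904,np.radians(-3.1)])
for c,(x,y) in zip(("side","top"),((255,150),(205,200))):
    im=cv2.convertScaleAbs(cv2.resize(I[c][y:y+80,x:x+80],None,fx=5,fy=5,interpolation=cv2.INTER_CUBIC),alpha=1.5)
    for b in (box(0,-.051,.008,.066,.0225,.0125),):
        q=((proj(c,place(k,b))-[x,y]+.5)*5).astype(np.int32); cv2.polylines(im,[cv2.convexHull(q)],1,(0,255,0),1)
    o.append(im)
cv2.imwrite("pics/z.png",np.hstack(o))
```

```text
avg [585.2  235.6   95.16] sd [0.01 0.01 0.  ]
[-1.07103188  2.36645232  4.84102162] [0.47023393 0.24135811 0.04030634] 58.842140436172485 [1.79951336e+02 1.26054831e-02 1.76303049e+02] 0.125244489668059
```

View pics/z.png

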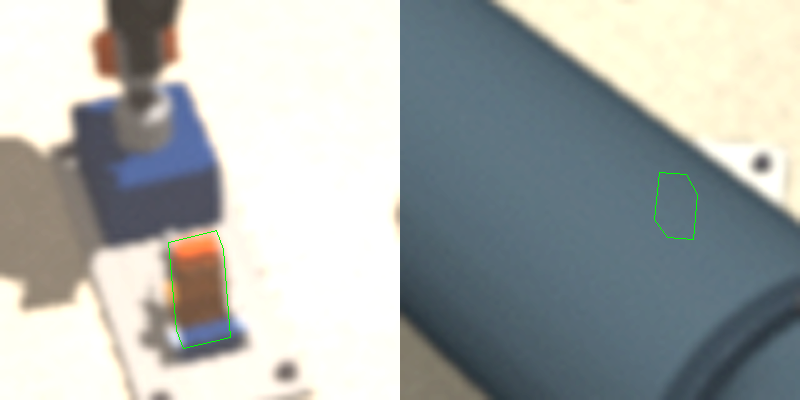

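The side view shows the filter upright behind the blue wall, around (197, 285). The wing is gripped and square across the clamp, around (135, 50).

```bash
python3 -c "
from cell import *
print(sign_off())"
```

```text
the job is handed in; nothing more can be done
None
```

The job is handed in: the amber filter stands released in the clamp pocket, and the thumbscrew was turned to its stop (torque rose), backed off about 90° and is still held in the gripper; no verdict came back.

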